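Line up the tray shuttle on its index post with a hand roller

ROBOT

A 6-joint arm with a two-finger parallel gripper is mounted at the origin on the work surface. World frame = base frame: x ahead of the robot, y to its left, z up, the work surface at z = 0. Lengths are in m, angles in degrees, forces in N, time in s.
With the tool pointing down it reaches from about 0.35 to 0.875 m from the base axis. Payload 4.2 kg.
Tool frame: the origin (TCP) lies midway between the tips of the shut fingers; the grasp point (between the pads) lies 19 mm behind it; z points along the fingers, y is the line along which they close (so a half turn about z gives the same grasp; the last joint's range is limited). The gripper opens to 87 mm and grips with 3 to 60 N. Pads are 19 mm wide; open, the fingers measure 117 mm over their backs; the gripper's body (75 mm by 190 mm) begins 51 mm behind the grasp point.
Start: joints at [87.64, 22.042, 0.453, 0, -68.411, -14.817], TCP at [0.185, 0.597, 0.223] pointing down, gripper open.
Joint ranges: [-179.83, 179.83], [-69.29, 118.12], [-61.27, 80.66], [-181.25, 117.63], [-171.15, -9.14], [-177.46, 177.46]. Speed limits (degrees/s): [159.86, 159.86, 180, 180, 180, 180].

INTERFACE

Orientations are given as [roll, pitch, yaw] about the fixed x, y, z axes, in that order (R = Rz(yaw) Ry(pitch) Rx(roll)).
In Python, from workcell import env gives the robot as it stands. The module is installed in compiled form; this text tells all that it offers. Calls block until the motion is done:
- env.goto(position, orientation): joint-space move of the TCP to a pose.
- env.move_straight(position, rotation=None, rate=0.15, force_limit=None): straight line of the TCP; rotation=None keeps the orientation; rate is the mean speed in m/s. With force_limit (N) it stops when the force on the tool has changed by that much, and returns True; else False.
- env.set_joints(angles): joint-space move.
- env.gripper_to(opening, grasp_force=None): opening from 0.0 (shut) to 1.0 (fully open); grasp_force is the grip in N (None keeps the last); returns when the fingers have stopped.
- env.dwell(seconds).
- env.inverse_kinematics(position, orientation): joint angles nearest the present ones, or None.
- env.read_state(): the state.
- env.grab_frame(name): name is "scene" or "top"; returns a dict with "image" (400x640x3 uint8, blue, green, red), "fx", "fy", "cx", "cy" (pixels), "D" ([k1, k2, p1, p2, k3] as OpenCV has them; the pictures are not rectified), "position" and "orientation" of the camera in the world. Camera axes: x right, y up, looking along -z (the intrinsics and any distortion apply to the point x, -y, -z); pixel columns grow to the right and rows downward; lengths in m; the calibration is good to about 2 mm. A picture is of the moment at which its call begins. There is no depth.
A pose or a line that the arm cannot do raises env.Unreachable and nothing moves.
- env.close_job(): hands the job in; it is judged then, once.
Trained networks look in a picture, given as the dict that the camera call returned (one of the last four; its "shot" number tells which), for a name from the list of things; names that differ only in an ending like _2 or _b are one class to them, and where a whole thing is asked for, a point or a joint stands for the part that bears it (a point fixed in the world has none). Each returns a list of dicts, best first, with "score" (0 to 1); they miss things now and then, are a little off and sometimes report something else, mostly with a low value. They report only what shows in the picture. A call takes as long as a camera call. They do not tell look-alikes from the thing itself.
- env.search_frame(picture, thing): "xyz" ([x, y, z] in m, in world coordinates, good to about 4 mm: the middle of the surface that is visible of it).
- env.trace(picture, thing): "mask" (400x640 bool, what is visible of it).
The state is a dict: "clock": time; "joint_positions": joint angles; "qvel": joint speeds; "joint_torque": joint torques, N m; "position": TCP position; "tool_rot": TCP orientation; "force": force on the tool from outside, world axes, zero at the start; "wrist_torque": the same for the moment, N m; "opening": opening from 0.0 (shut) to 1.0 (fully open); "finger_force": force on a finger pad.
Only numpy, scipy, OpenCV 4.12 (cv2) and the standard library are available. Lean on these libraries where they do the work, as an engineer would, in place of code of your own. Each camera call takes 0.05 s, during which the arm holds its last target. There are 200 camera calls.

TASK

Pick up the upright hand roller and press its wheel against the curved push pad at the front of the tray shuttle, rolling along the curve so that the shuttle climbs across its sloping rail until its rear pointer lines up with the index post. Push with 4 to 10 newtons, never let the pad spring back or the shuttle slam, and hold it lined up for a good six seconds. Touch the shuttle only with the roller, leave everything else alone, and finish while still holding the shuttle there, steady and balanced.

Things in the scene. Friction and masses are not known exactly. Their poses are not given: they have to be found in the camera images.
- roller: Loose hand roller, 0.35 kg in all, standing upright on a dark base disc of radius 23 mm, 12 mm thick; above it the white wheel, and on top a square wooden grip, 34 x 34 mm, 66 to 125 mm up. Origin at the centre of its underside, z up, x and y square to the grip's faces. Grip it 100 mm up with 60 N or more; carry it upright, underside 5 to 10 mm above the bench, so that the wheel meets the pad.
- wheel: The hand roller's white barrel-shaped wheel, turning freely about the roller's z axis: radius 30 mm at its widest, 36 mm above the roller's underside. Origin at the same point as the roller's; its yaw spins. Only the wheel should press on the pad: as it turns freely it drags the pad sideways by only 0.3 N or less.
- base: Fixed aluminium bed, 180 (x) x 500 (y) x 12 mm with 30 mm high side strips, flat on the bench with a small yaw; it carries the cross rails. Origin at the centre of its underside; its x axis points away from the robot (push direction), its y axis is the cross direction. In front of it (x below -90 mm) the bench is free; there the shuttle's push pad overhangs, 28 mm above the bench.
- pad (a joint): How far the curved push pad is pressed into the shuttle along the base's +x (m), 0 (start, sprung out) to 0.07 (stop). Its spring presses back towards the robot with 3 N + 120 N/m x pad: 4 N at 0.008, 7 N at 0.033, 10 N at 0.058. Pad mass 0.5 kg, damping 8 N s/m.
- shuttle (a joint): Sideways place of the shuttle along the base's +y (m), stops at -0.09 and 0.09. It rolls almost freely: nominal mass with pad 8 kg, actual within 25 %, damping 5 N s/m, friction under 0.1 N, no spring. Its rail drops 13 mm per metre towards +y, so its weight drives it to +y with about 1 N; it starts at rest on the low stop, +0.09.
- arc (a point): Centre of curvature of the pad's front edge, 41 mm high; at pad = shuttle = 0 it lies at base (-10, 0, 41) mm and moves with both joints. A touching wheel has its axis 250 mm from it; the push acts along the line from wheel to this point: a wheel to +y of it pushes the shuttle to -y (about push x offset / 250 mm) and the other way round, so it is unstable sideways and must be balanced.
- crest (a point): Middle of the pad's curved front edge, 220 mm in base -x from the arc centre, 41 mm high. The pad is a white plastic slab, 28 to 55 mm high, 230 mm wide; its front edge, towards the robot, is a convex arc of radius 220 mm. A closed foil tray on the shuttle, up to 65 mm high, begins 127 mm behind this point.
- pointer (a point): Tip of the upright dark pointer fin at the shuttle's rear, behind the tray, 98 mm high; in line (base y) with the pad's crest and arc centre. Lined up: at the same base y as the post, that is, joint shuttle = the post's y in the base frame.
- post: Fixed index post at the rear of the bed: dark foot 30 x 50 x 20 mm, upright steel rod and black knob, 160 mm high. Origin at the centre of its underside, 40 mm in base +x from the base's origin, axes parallel to the base's. Its base y differs from run to run, within 25 mm of the middle.
- tray_a: Bystander: loose closed foil tray 120 x 180 x 41 mm. Leave alone.
- spice_jar: Bystander: loose jar, radius 30 mm, 100 mm high. Leave alone.
- bowl: Bystander: loose steel bowl, radius 70 mm, 60 mm high. Leave alone.
There are look-alikes about, which are no part of the job. Of the things like the post, leave any that is red; of the rest the smaller one is meant.

How it is judged (in metres and radians):
On the way, in this order (a step that is already met when the one before it is completed fails the run):
1. the roller's wheel presses the curved pad with 4 to 10 N for half a second while the pointer is still well off the post (contact force between wheel and shuttle between 4 and 10 N and height (world z) of roller below 0.03 m and y of pointer in the frame of post above 0.03 m), for 0.5 s.
2. the pointer is kept within 18 mm of the post's line for 5 s while the wheel presses the pad with 4 to 10 N (contact force between wheel and shuttle between 4 and 10 N and height (world z) of roller below 0.03 m and y of pointer in the frame of post between -0.018 and 0.018 m), for 5 s.
At the end, for the whole second after the job is handed in: The gripper still holds the hand roller upright (within 0.25 rad) and low (underside below 30 mm), its wheel presses the curved pad with 4 to 10 N, and the pointer stays within 40 mm of the post's line through the last second (it was kept within 18 mm for 5 s before) (contact force between wheel and shuttle between 4 and 10 N and height (world z) of roller below 0.03 m and angle between roller's own z axis and vertical below 0.25 rad and y of pointer in the frame of post between -0.04 and 0.04 m and contact force between the fingers and roller above 2 N); the arm keeps its last pose, push and grip.
It fails at once if the push exceeds 14 N (contact force between roller and shuttle above 14 N).
It fails at once if the push pad springs back faster than 0.25 m/s (velocity of joint pad below -0.25 m/s).
It fails at once if the shuttle runs sideways faster than 0.25 m/s (velocity of joint shuttle above 0.25 m/s or velocity of joint shuttle below -0.25 m/s).
It fails at once if the arm or gripper itself touches the shuttle (contact force between any of the arm, the fingers and shuttle above 1 N).
It fails at once if a bystander is disturbed (distance of any of tray_a, spice_jar, bowl from where it was at the start of the episode above 0.03 m).
It also fails if it takes over 64 s, if anything falls off the work surface, if the arm or the gripper's body presses on something with over 40 N, if the wrist force passes 120 N, or if a joint passes its speed limit or range.

## Working session

There is one attempt and no reset: what is moved stays moved. The work goes in short steps, each a Python script; the robot and the scene stay as the last script left them, time stands still between calls to the robot, and variables do not carry over. Pictures are saved under pics/ and viewed, at most 10 in all, crops included, and the job is handed in when it is done.

```bash
ls; mkdir -p pics; python3 - <<'E'
from workcell import env
import cv2,numpy as np
s=env.read_state();print(s['clock'],s['position'],s['tool_rot'],s['force'])
fs={}
for n in("scene","top"):
    f=env.grab_frame(n);cv2.imwrite(f'pics/{n}0.png',f['image']);fs[n]=f
    print(n,f['fx'],f['cx'],f['cy'],f['D'],f['position'],f['orientation'])
    for t in("roller","wheel","base","post","pad","shuttle","pointer","crest","tray_a","spice_jar","bowl"):
        try: print(n,t,[(np.round(d['xyz'],4).tolist(),round(d['score'],2)) for d in env.search_frame(f,t)[:4]])
        except Exception as e: print(t,e)
print(env.read_state()['clock'])
E
```

```text
pics
0.0 [0.18437615 0.59656702 0.22147711] [ 1.79878242e+02 -4.80696920e-03 -1.71893773e+01] [ 0.32174667  0.10746264 -0.17554772]
scene 497.97058297092514 324.4606022317994 202.28024008608213 [-0.11973734  0.          0.          0.          0.        ] [ 1.17775158 -0.52610649  1.30464528] [32.63976003  0.38873444 47.22780508]
scene roller [([0.504, -0.3225, 0.0576], 0.56)]
scene wheel [([0.5075, -0.3262, 0.0494], 0.77), ([0.5671, 0.1037, 0.0535], 0.71)]
scene base [([0.7408, 0.0376, 0.0118], 0.91)]
scene post [([0.5906, -0.1912, 0.0459], 0.84), ([0.8019, 0.019, 0.0752], 0.61), ([0.5628, 0.1042, 0.0547], 0.43)]
scene pad [([0.5668, 0.1049, 0.0531], 0.79)]
scene shuttle [([0.6652, 0.1063, 0.0533], 0.61)]
scene pointer [([0.6695, 0.1059, 0.055], 0.97)]
scene crest [([0.5636, 0.1023, 0.0536], 0.77), ([0.6653, 0.1057, 0.054], 0.74)]
scene tray_a [([0.5315, 0.4489, 0.0386], 0.66)]
scene spice_jar [([0.3843, 0.4062, 0.074], 0.89)]
scene bowl [([0.6015, -0.4438, 0.0245], 0.61), ([0.5668, 0.1015, 0.0513], 0.43)]
top 367.40888831429857 324.0110000847206 202.73593181554992 [-0.0390337  0.         0.         0.         0.       ] [0.48984367 0.0199271  1.32199417] [  3.78376545  -0.41210512 -89.26985901]
top roller [([0.4881, -0.3045, 0.0875], 0.68)]
top wheel []
top base [([0.7226, 0.0691, 0.0209], 0.71), ([0.6523, 0.1136, 0.0537], 0.16)]
top post [([0.7273, 0.3434, 0.0708], 0.76), ([0.5785, -0.1815, 0.0365], 0.51), ([0.7938, 0.0215, 0.025], 0.48)]
top pad [([0.5571, 0.1078, 0.0523], 0.56), ([0.7209, 0.0685, 0.0207], 0.56)]
top shuttle [([0.6508, 0.1145, 0.0491], 0.66), ([0.5571, 0.1097, 0.0525], 0.24)]
top pointer [([0.6536, 0.1107, 0.0532], 0.64)]
top crest [([0.5531, 0.1099, 0.058], 0.96)]
top tray_a [([0.5227, 0.4545, 0.0377], 0.63)]
top spice_jar [([0.375, 0.4182, 0.0965], 0.59)]
top bowl [([0.6176, -0.4616, 0.0271], 0.95)]
1.2
```

View pics/scene0.png

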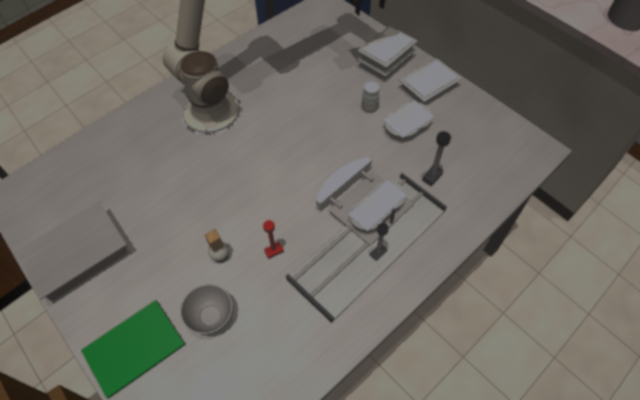

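View pics/top0.png

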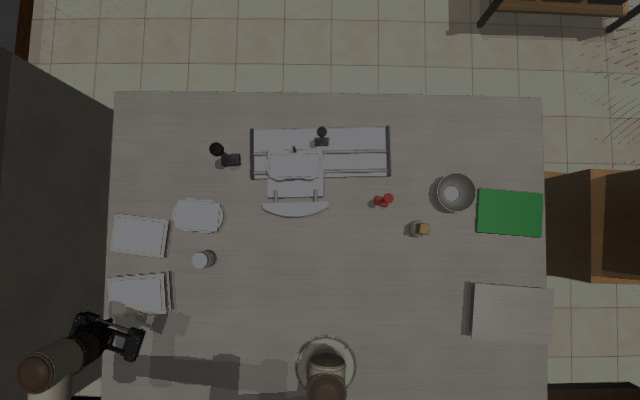

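The top view shows the bed, with its strips at columns 252 and 388. The small black post on the bed is at (321,133). The look-alikes are a large black post at (230,155) and a red one at (383,200). The roller grip is at (423,228). Next I'll enlarge the crops to measure from.

```bash
cat > h.py <<'E'
import numpy as np,cv2
from scipy.spatial.transform import Rotation as R
from workcell import env
F=np.diag([1,-1,-1.])
def cam(f):
    Rw=R.from_euler('xyz',f['orientation'],degrees=True).as_matrix()@F   # cv cam -> world
    K=np.array([[f['fx'],0,f['cx']],[0,f['fy'],f['cy']],[0,0,1.]])
    return Rw,np.array(f['position'],float),K,np.array(f['D'],float)
def proj(f,P):
    Rw,p,K,D=cam(f); P=np.atleast_2d(np.array(P,float))
    return cv2.projectPoints(P,cv2.Rodrigues(Rw.T)[0],-Rw.T@p,K,D)[0][:,0]
def back(f,uv,z):
    Rw,p,K,D=cam(f); n=cv2.undistortPoints(np.array(uv,float).reshape(-1,1,2),K,D)[:,0]
    d=np.c_[n,np.ones(len(n))]@Rw.T
    return p+d*((z-p[2])/d[:,2])[:,None]
E
python3 - <<'E'
import cv2,numpy as np
def crop(n,x,y,w,h,s):
    i=cv2.imread(f'pics/{n}0.png')[y:y+h,x:x+w]
    i=np.clip(i*1.8,0,255).astype('uint8')
    return cv2.resize(i,None,fx=s,fy=s,interpolation=cv2.INTER_CUBIC)
cv2.imwrite('pics/c1.png',crop('top',240,115,160,110,5))
cv2.imwrite('pics/c2.png',crop('scene',280,145,180,180,3.3333))
a=crop('top',400,208,40,40,10);b=crop('scene',197,222,40,40,10)
cv2.imwrite('pics/c3.png',np.hstack([a,b]))
E
```

```text
(no output)
```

View pics/c1.png

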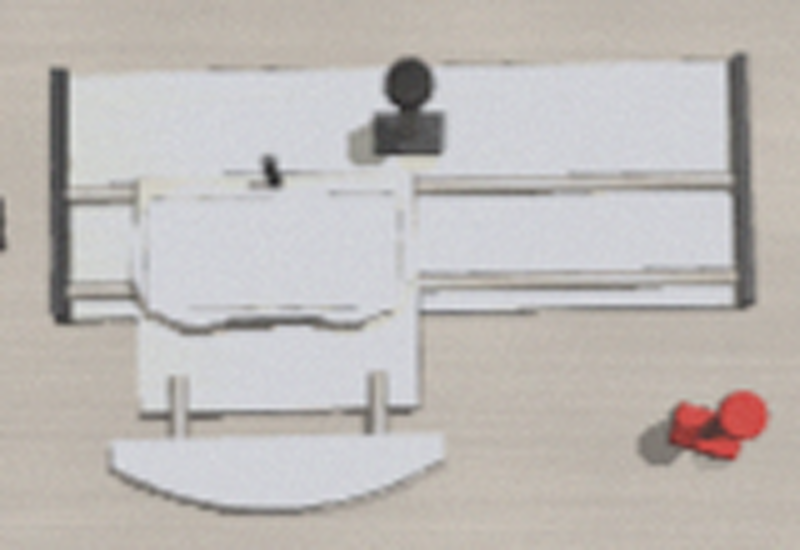

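View pics/c2.png

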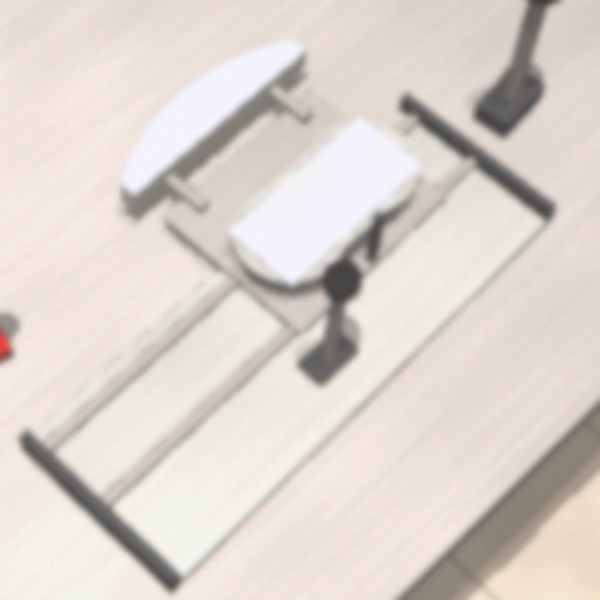

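View pics/c3.png

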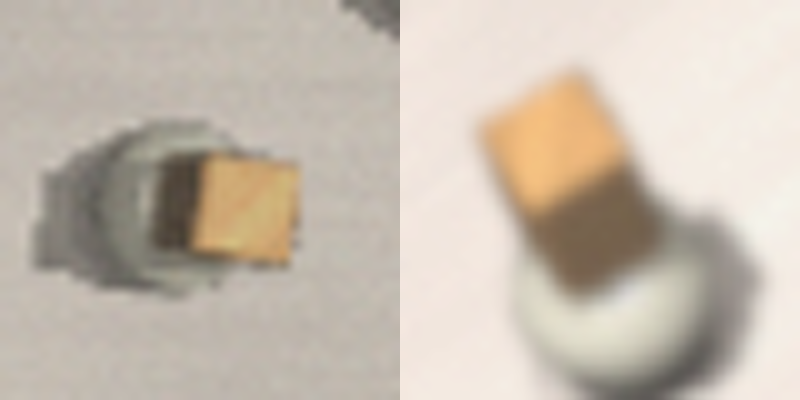

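```bash
cat > m.py <<'E'
from h import *
import pickle
fs={n:env.grab_frame(n) for n in('top','scene')}
pickle.dump(fs,open('fs.pkl','wb'))
u=lambda p,s,o:(np.array(p,float)+.5)/s-.5+np.array(o)
T,S=fs['top'],fs['scene']
ct=u([(50,68),(53,322),(747,54),(754,304)],5,(240,115))
cs=u([(22,435),(172,588),(408,95),(556,208)],3.33333,(280,145))
print('base top\n',back(T,ct,.03).round(4));print('base scene\n',back(S,cs,.03).round(4))
for n,b in(('top',back(T,ct,.03)[[1,0,3,2]]),('scene',back(S,cs,.03)[[2,3,0,1]])): # LN LF RN RF
    c=b.mean(0);d=(b[0]+b[1]-b[2]-b[3]);x=(b[1]+b[3]-b[0]-b[2])
    print(n,'centre',c.round(4),'len',np.linalg.norm(d)/2,'wid',np.linalg.norm(x)/2,'yaw y',np.degrees(np.arctan2(-d[0],d[1])),'yaw x',np.degrees(np.arctan2(x[1],x[0])))
print('post top',back(T,u([(378,110),(444,112),(443,141),(375,141)],5,(240,115)),.02).round(4))
print('post scene foot top',back(S,u([(298,358),(328,330),(357,345),(325,372)],3.33333,(280,145)),.02).round(4))
for n,f,p in(('t',T,u([(205,155),(300,160),(290,265),(193,255)],10,(400,208))),('s',S,u([(175,70),(80,130),(133,215),(232,160)],10,(197,222)))):
    b=back(f,p,.125);print('roller',n,b.round(4).tolist(),b.mean(0).round(4),[np.degrees(np.arctan2(*(b[(i+1)%4]-b[i])[[1,0]])).round(1) for i in range(4)])
print('crest',back(T,u([(270,510)],5,(240,115)),.041),'ptr tip',back(T,u([(268,158)],5,(240,115)),.098),back(S,u([(380,215)],3.3333,(280,145)),.098))
print('knob',back(T,u([(409,83)],5,(240,115)),.148),back(S,u([(342,282)],3.3333,(280,145)),.148))
for n,f in fs.items():
    print(n,[(np.round(d['xyz'],4).tolist(),round(d['score'],2)) for d in env.search_frame(f,'roller')[:2]])
E
python3 m.py
```

```text
base top
 [[ 0.8392  0.2814  0.03  ]
 [ 0.6562  0.2741  0.03  ]
 [ 0.8567 -0.218   0.03  ]
 [ 0.6758 -0.2228  0.03  ]]
base scene
 [[ 0.677  -0.2199  0.03  ]
 [ 0.8595 -0.2189  0.03  ]
 [ 0.6597  0.2759  0.03  ]
 [ 0.838   0.2812  0.03  ]]
top centre [0.757  0.0287 0.03  ] len 0.4985037569966637 wid 0.18203658914850898 yaw y 2.1347342071513085 yaw x 1.9075526581476303
scene centre [0.7586 0.0296 0.03  ] len 0.49830057311822645 wid 0.1803874090807333 yaw y 2.2299189608782193 yaw x 0.9931843194434926
post top [[ 8.141e-01  4.640e-02  2.000e-02]
 [ 8.134e-01 -1.100e-03  2.000e-02]
 [ 7.922e-01 -6.000e-04  2.000e-02]
 [ 7.915e-01  4.820e-02  2.000e-02]]
post scene foot top [[0.7806 0.0045 0.02  ]
 [0.7794 0.0432 0.02  ]
 [0.8069 0.0511 0.02  ]
 [0.806  0.0119 0.02  ]]
roller t [[0.5067, -0.3024, 0.125], [0.5055, -0.3337, 0.125], [0.4712, -0.3303, 0.125], [0.4741, -0.2984, 0.125]] [ 0.4894 -0.3162  0.125 ] [np.float64(-92.3), np.float64(174.2), np.float64(84.8), np.float64(-7.1)]
roller s [[0.4739, -0.2984, 0.125], [0.4713, -0.3288, 0.125], [0.5026, -0.3335, 0.125], [0.5073, -0.3035, 0.125]] [ 0.4888 -0.316   0.125 ] [np.float64(-94.8), np.float64(-8.5), np.float64(81.1), np.float64(171.3)]
crest [[0.52486192 0.11714095 0.041     ]] ptr tip [[0.76074454 0.11857779 0.098     ]] [[0.75677703 0.12138244 0.098     ]]
knob [[0.80037886 0.02392346 0.148     ]] [[0.79655348 0.02594659 0.148     ]]
top [([0.4879, -0.3044, 0.087], 0.79)]
scene [([0.5045, -0.3208, 0.0625], 0.87), ([0.5332, 0.4489, 0.0376], 0.44)]
```

Both cameras agree. The bed is at (0.758, 0.029) with yaw 2.1°, and the post is at base y ≈ -0.006. The roller is at (0.489, -0.316) with yaw ≈ -6.5°. I'll grip it with the fingers closing along x, so the pad faces resist the push moment.

```bash
python3 - <<'E'
from h import *
for yaw in (83.5,-96.5):
    for p in ((.489,-.316,.081),(.4,-.1,.088),(.464,.12,.088),(.53,.03,.088)):
        j=env.inverse_kinematics(p,[180,0,yaw]);print(yaw,p,None if j is None else np.round(j,0))
yaw=83.5 if (j:=env.inverse_kinematics((.489,-.316,.081),[180,0,83.5])) is not None else -96.5
print('use',yaw)
env.goto((.489,-.316,.2),[180,0,yaw])
s=env.read_state();print(s['clock'],s['position'],s['tool_rot'])
env.move_straight((.489,-.316,.081),rate=.12)
env.gripper_to(0.,60)
s=env.read_state();print(s['clock'],s['position'],s['tool_rot'],s['opening'],s['finger_force'],s['force'])
p0=s['position']
env.move_straight((.489,-.316,.089),rate=.05)
s=env.read_state();print(s['clock'],s['position'],s['tool_rot'],s['force'])
f=env.grab_frame('scene');cv2.imwrite('pics/g.png',cv2.resize(f['image'][150:350,130:330],None,fx=3,fy=3))
E
```

```text
83.5 (0.489, -0.316, 0.081) [ -17.   26.  -16.    0.  -48. -170.]
83.5 (0.4, -0.1, 0.088) [  9.  11. -39.   0. -40. 165.]
83.5 (0.464, 0.12, 0.088) [ 34.  17. -30.   0. -43. 140.]
83.5 (0.53, 0.03, 0.088) [ 21.  21. -23.   0. -46. 153.]
-96.5 (0.489, -0.316, 0.081) [-17.  26. -16.   0. -48.  10.]
-96.5 (0.4, -0.1, 0.088) [  9.  11. -39.   0. -40. -15.]
-96.5 (0.464, 0.12, 0.088) [ 34.  17. -30.   0. -43. -40.]
-96.5 (0.53, 0.03, 0.088) [ 21.  21. -23.   0. -46. -27.]
use 83.5
4.7583 [ 0.48936036 -0.31556996  0.20001871] [1.79992648e+02 1.45184055e-03 8.35554783e+01]
6.825 [ 0.48886412 -0.31595031  0.08087581] [-1.79978554e+02 -6.31961906e-03  8.34984375e+01] 0.3885378899418133 59.58456586115062 [-0.05432678  0.6544454   0.18684433]
7.1333 [ 0.48904821 -0.31591599  0.08910438] [ 1.79980585e+02 -9.08669131e-03  8.34922781e+01] [ 1.62911917 -0.62927062 -3.62930088]
```

View pics/g.png

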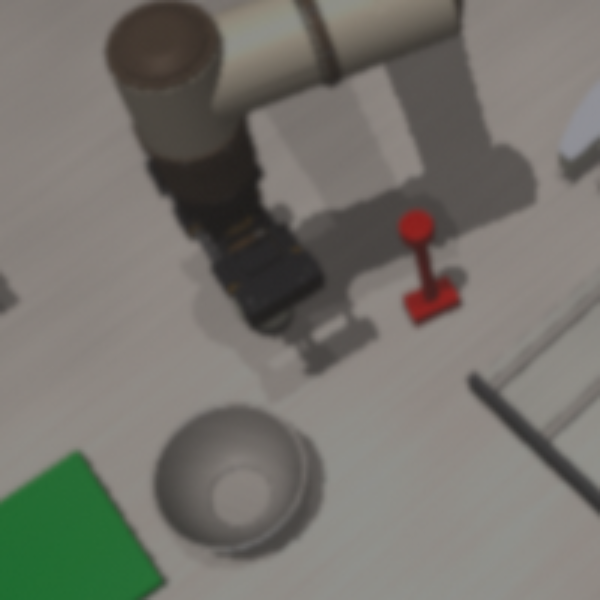

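The grasp is good: the opening is 34 mm and the lifted weight 3.4 N. I'll turn the wrist by 180° and carry the roller around the red post. On the way I'll check timing and force noise.

```bash
cat >> h.py <<'E'
YAW=np.radians(2.1);BC=np.array([.758,.029]);RB=np.array([[np.cos(YAW),-np.sin(YAW)],[np.sin(YAW),np.cos(YAW)]])
def b2w(x,y,z=.088): return np.r_[BC+RB@np.array([x,y]),z]
def w2b(p): return RB.T@(np.array(p)[:2]-BC)
ORI=[180,0,-87.9]
E
python3 - <<'E'
from h import *
env.move_straight((.40,-.30,.089),rate=.15)
j=np.array(env.read_state()['joint_positions'],float);j[5]+=180;env.set_joints(j)
env.move_straight((.40,-.10,.088),rotation=ORI,rate=.2)
env.move_straight((.40,.10,.088),rate=.2)
env.move_straight(b2w(-.288,.09),rate=.15)
env.dwell(.3)
for i in range(5):
    s=env.read_state();print(s['clock'],np.round(s['position'],4),np.round(s['tool_rot'],2),np.round(s['force'],2),np.round(w2b(s['position']),4));env.dwell(.05)
for d,r in((.002,.04),(-.002,.1),(.004,.08),(.0003,.1)):
    t=env.read_state()['clock'];x,y=.0,.09+d
    env.move_straight(b2w(-.288,y),rate=r)
    s=env.read_state();a=w2b(s['position'])[1];env.dwell(.05);s2=env.read_state();print(d,r,'dt',s['clock']-t,'err',a-y,w2b(s2['position'])[1]-y,np.round(s2['force'],2))
E
```

```text
13.7833 [0.4663 0.1083 0.0882] [180.     0.   -87.87] [-0.12  0.04 -3.72] [-0.2886  0.0899]
13.8333 [0.4665 0.1084 0.0882] [-1.7999e+02  1.0000e-02 -8.7880e+01] [-0.51 -0.39 -2.79] [-0.2884  0.09  ]
13.8833 [0.4666 0.1084 0.0882] [-1.7999e+02  1.0000e-02 -8.7880e+01] [-0.31  0.36 -3.49] [-0.2883  0.0901]
13.9333 [0.4667 0.1084 0.0881] [-1.7999e+02  1.0000e-02 -8.7880e+01] [ 0.27  0.06 -3.68] [-0.2882  0.0901]
13.9833 [0.4667 0.1085 0.0881] [-179.99    0.    -87.88] [ 1.14  0.19 -3.97] [-0.2882  0.0901]
0.002 0.04 dt 0.25 err 0.00015524766504165788 9.564470665954228e-05 [ 0.51  0.46 -2.49]
-0.002 0.1 dt 0.25 err -0.0003285368268871741 -0.00023329074610384248 [-0.35 -0.26 -3.46]
0.004 0.08 dt 0.25 err 0.00044277875385796694 0.0003069878031335266 [-0.68 -0.15 -4.02]
0.0003 0.1 dt 0.25 err -0.00031078188539090945 -0.0002104137499507469 [-0.44 -0.4  -3.85]
```

Moves take at least 0.25 s, so the control cycle is about 0.3 s. The unstable time constant is about 0.55 s, so this is workable with a predictor, Kalman filter and LQR. First I'll press while the shuttle sits on its stop, where it is stable, then check the force and the tracking view.

```bash
cat >> h.py <<'E'
PAD=.029
def xw(off,pad=PAD): return -.010+pad-np.sqrt(.0625-off**2)
# rectified view of plane z=.06 in base frame, 1 mm/px: rows = base x (-.16..+.08), cols = base y (-.20..+.25)
GX=np.arange(-.16,.08,.001);GY=np.arange(-.2,.25,.001)
def warp(f,img=None):
    Y,X=np.meshgrid(GY,GX);P=np.stack([X.ravel(),Y.ravel()],1)@RB.T+BC
    uv=proj(f,np.c_[P,np.full(len(P),.06)]).astype(np.float32).reshape(len(GX),len(GY),2)
    return cv2.remap(f['image'] if img is None else img,uv,None,cv2.INTER_LINEAR)
def postmask(f,y=-.006):
    P=[b2w(.04+a,y+b,z) for a in(-.02,.02) for b in(-.03,.03) for z in(0,.165)]
    m=np.zeros(f['image'].shape[:2],np.uint8);cv2.fillConvexPoly(m,cv2.convexHull(proj(f,P).astype(np.int32)),255)
    return warp(f,m)>0
E
python3 - <<'E'
from h import *
import pickle
F=[]
for i in range(8): F.append(env.read_state()['force']);env.dwell(.03)
F0=np.mean(F,0);print('bias',F0)
env.move_straight(b2w(xw(.015,.012),.105),rate=.04)
env.move_straight(b2w(xw(.015),.105),rate=.03)
F=[]
for i in range(12): F.append(env.read_state()['force']);env.dwell(.05)
s=env.read_state();f=np.mean(F,0)-F0;print('press',RB.T@f[:2],f[2],np.std(F,0),w2b(s['position']),s['tool_rot'],s['position'][2],s['clock'])
fr=env.grab_frame('scene');pickle.dump((F0,fr),open('press.pkl','wb'))
for t in('pointer','pad','shuttle'): print(t,[(np.round(d['xyz'],4).tolist(),round(d['score'],2)) for d in env.search_frame(fr,t)[:2]])
f0=pickle.load(open('fs.pkl','rb'))['scene']
w=warp(fr);w[postmask(fr)]//=2
cv2.imwrite('pics/press.png',np.clip(1.6*np.vstack([warp(f0),w]),0,255).astype('uint8'))
E
```

```text
bias [-0.10738864  0.16005394 -3.58157783]
press [-6.13046281  0.3324148 ] -0.02150287423874886 [0.41942799 0.42862514 0.43401371] [-0.23216734  0.10446255] [ 1.79797862e+02 -6.43647443e-02 -8.79268360e+01] 0.08744339908393002 18.0417
pointer [([0.6739, 0.1072, 0.0574], 0.87)]
pad [([0.5902, 0.1023, 0.0523], 0.63)]
shuttle [([0.67, 0.1055, 0.0553], 0.81)]
```

View pics/press.png

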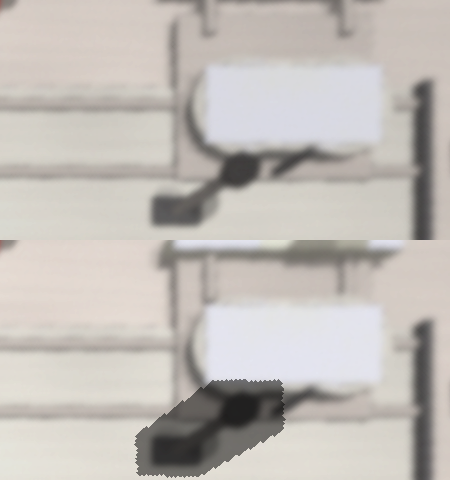

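The press reads 6.1 N against about 6.3 N expected. In the rectified views the tray spans columns 206–382 and is free of arm shadow, with the post mask covering the post. Next I'll write the balance controller and simulate it for mass and friction spread before running it.

```bash
cat > ctl.py <<'E'
import numpy as np
from scipy.linalg import expm,solve_discrete_are as dare
T0,T1=.05,.25;T=T0+T1
class Ctl:
    """state [s,v,d]: s shuttle, v its speed, d balance offset; wheel y = w, linear in time during the move"""
    def __init__(c,F=6.5,m=8.,d0=.040):
        k=F/(.25*m);A=np.zeros((5,5))          # s v d w wdot
        A[0,1]=1;A[1]=[k,-5/m,k,-k,0];A[3,4]=1
        E0,E1=expm(A*T0),expm(A*T1)
        G=np.eye(5);G[4]=0;G0=G.copy()
        J=np.eye(5)[:, :4]                     # [s v d w] -> full, wdot=0
        M=E1@(np.eye(5)-np.outer(np.eye(5)[4],np.eye(5)[4]))@E0@J  # drift with wheel still
        B=E1[:,4]/T1                           # effect of dw
        c.Ad=M[:3,:3];c.Aw=M[:3,3];c.B=B[:3]
        Ac=np.array([[M[0,0],M[0,1],M[0,3]],[M[1,0],M[1,1],M[1,3]],[0,0,1]]);Bc=np.array([[B[0]],[B[1]],[1]])
        Q=np.diag([1.,.15,.02]);Rr=np.array([[1.5]])
        P=dare(Ac,Bc,Q,Rr);c.K=np.linalg.solve(Rr+Bc.T@P@Bc,Bc.T@P@Ac)[0]
        Qn=np.diag([.0005**2,.004**2,.0012**2]);Rn=np.array([[.001**2]]);H=np.array([[1.,0,0]])
        P=dare(c.Ad.T,H.T,Qn,Rn);c.L=(P@H.T/(P[0,0]+Rn[0,0]))[:,0]
        c.x=np.array([.09,0,d0]);c.free=False;c.A=A
    def update(c,z):
        if not c.free and z>.0865: c.x[:2]=[.09,0];return
        if not c.free: c.free=True;c.x[0]=z;c.x[1]=-.01
        c.x=c.x+c.L*(z-c.x[0])
    def plan(c,w,ref,vref=0.):
        s,v,d=c.x
        e=np.array([s-ref,v-vref,w-(ref+d)])
        dw=np.clip(-c.K@e+vref*T,-.022,.022);off=w+dw-s
        dw+=np.clip(off,.0,.085)-off
        c.x=c.Ad@c.x+c.Aw*w+c.B*dw
        if not c.free: c.x[:2]=[.09,0]
        return w+dw
    def future(c,w,t):
        return (expm(c.A*t)@np.r_[c.x,w,0])[:2]
def refgen(t,goal,t0=.6,sp=.025):
    r=.09-sp*max(0,t-t0);return (r,-sp if t>t0 else 0.) if r>goal else (goal,0.)
if __name__=='__main__':
    rng=np.random.default_rng(0)
    for m in(6,8,10):
      for Fx in(5.8,6.5,7.2):
       for b in(0,.008):
        c=Ctl();s,v,w=.09,0.,.105;log=[];g=-.006
        for n in range(70):
            c.update(s+rng.normal(0,.001));r,vr=refgen(n*T,g);w1=c.plan(w,r,vr);ws=w1
            for i in range(60):
                t=i*.005;q=np.clip((t-T0-.02)/T1,0,1);ww=w+(w1-w)*q*q*(3-2*q)+b
                a=(m*9.81*.013-Fx*(ww-s)/.25-5*v-.08*np.tanh(v/.002))/m
                v+=a*.005;s+=v*.005
                if s>.09:s,v=.09,min(v,0)
                log.append((s,v))
            w=w1
        L=np.array(log);tt=np.arange(len(L))*.005;bad=np.where(abs(L[:,0]-g)>.012)[0]
        print(m,Fx,b,'settle',tt[bad[-1]],'min',L[:,0].min().round(4),'vmax',abs(L[:,1]).max().round(3),'hold',np.abs(L[-1600:,0]-g).max().round(4),'K',c.K.round(2) if m==6 and Fx<6 else '')
E
python3 ctl.py
```

```text
6 5.8 0 settle 4.5200000000000005 min -0.0139 vmax 0.044 hold 0.003 K [-1.5 -0.7  1.1]
6 5.8 0.008 settle 15.325000000000001 min -0.1837 vmax 0.262 hold 0.0738 K [-1.5 -0.7  1.1]
6 6.5 0 settle 4.04 min -0.0136 vmax 0.051 hold 0.0047 K 
6 6.5 0.008 settle 20.995 min -12535.0162 vmax 6581.387 hold 12535.0102 K 
6 7.2 0 settle 20.995 min -109732.1107 vmax 70552.74 hold 109732.1047 K 
6 7.2 0.008 settle 20.995 min -121398.0111 vmax 78053.503 hold 121398.0051 K 
8 5.8 0 settle 4.94 min -0.0113 vmax 0.032 hold 0.0033 K 
8 5.8 0.008 settle 4.495 min -0.013 vmax 0.037 hold 0.0025 K 
8 6.5 0 settle 6.3500000000000005 min -0.0329 vmax 0.06 hold 0.0059 K 
8 6.5 0.008 settle 2.85 min -0.0111 vmax 0.054 hold 0.0022 K 
8 7.2 0 settle 20.995 min -4115.7464 vmax 2087.243 hold 4115.7404 K 
8 7.2 0.008 settle 5.53 min -0.0192 vmax 0.057 hold 0.0025 K 
10 5.8 0 settle 7.255 min -0.0094 vmax 0.026 hold 0.0034 K 
10 5.8 0.008 settle 5.46 min -0.0127 vmax 0.036 hold 0.0031 K 
10 6.5 0 settle 5.41 min -0.0117 vmax 0.037 hold 0.0017 K 
10 6.5 0.008 settle 4.83 min -0.014 vmax 0.033 hold 0.0028 K 
10 7.2 0 settle 4.915 min -0.0087 vmax 0.031 hold 0.0018 K 
10 7.2 0.008 settle 4.43 min -0.0098 vmax 0.045 hold 0.0024 K
```

```bash
python3 - <<'E'
s=open('ctl.py').read()
s=s.replace("F=6.5,m=8.,d0=.040","F=6.4,m=7.3,d0=.040")
s=s.replace("c.free=True;c.x[0]=z;c.x[1]=-.01","c.free=True;c.x=np.array([z,-.012,c.w-.09-.006])")
s=s.replace("        s,v,d=c.x\n","        s,v,d=c.x\n        if not c.free:\n            c.w=w;return w+.005\n")
s=s.replace("-.022,.022","-.04,.04").replace("np.clip(off,.0,.085)","np.clip(off,-.06,.095)")
s=s.replace("        if not c.free: c.x[:2]=[.09,0]\n","        c.w=w+dw\n")
s=s.replace("r,vr=refgen(n*T,g);","r,vr=refgen(n*T,g,t0) if c.free else (.09,0);t0=t0 if c.free else n*T;").replace(",.105;log=[]",",.105;t0=0;log=[]").replace("t0=.6,","t0=0.,")
open('ctl.py','w').write(s)
E
python3 ctl.py
```

```text
6 5.8 0 settle 5.64 min -0.0156 vmax 0.039 hold 0.0034 K [-1.52 -0.67  1.12]
6 5.8 0.008 settle 5.22 min -0.0143 vmax 0.035 hold 0.0024 K [-1.52 -0.67  1.12]
6 6.5 0 settle 5.375 min -0.0144 vmax 0.035 hold 0.0044 K 
6 6.5 0.008 settle 4.84 min -0.0136 vmax 0.034 hold 0.0048 K 
6 7.2 0 settle 4.87 min -0.0136 vmax 0.04 hold 0.0033 K 
6 7.2 0.008 settle 4.45 min -0.0118 vmax 0.054 hold 0.0051 K 
8 5.8 0 settle 6.175 min -0.0168 vmax 0.03 hold 0.0049 K 
8 5.8 0.008 settle 5.8100000000000005 min -0.013 vmax 0.036 hold 0.0044 K 
8 6.5 0 settle 6.335 min -0.0102 vmax 0.055 hold 0.0042 K 
8 6.5 0.008 settle 5.89 min -0.0147 vmax 0.044 hold 0.0027 K 
8 7.2 0 settle 5.715 min -0.0154 vmax 0.034 hold 0.004 K 
8 7.2 0.008 settle 5.08 min -0.0108 vmax 0.03 hold 0.0022 K 
10 5.8 0 settle 6.595 min -0.0126 vmax 0.034 hold 0.004 K 
10 5.8 0.008 settle 8.485 min -0.0187 vmax 0.028 hold 0.0041 K 
10 6.5 0 settle 6.26 min -0.0098 vmax 0.043 hold 0.0035 K 
10 6.5 0.008 settle 5.915 min -0.0111 vmax 0.035 hold 0.0051 K 
10 7.2 0 settle 6.66 min -0.0099 vmax 0.051 hold 0.0028 K 
10 7.2 0.008 settle 5.955 min -0.0113 vmax 0.041 hold 0.0028 K
```

```bash
cat > run.py <<'E'
from h import *
from ctl import *
import pickle,os,sys
PADC=.031
class Track:
    def __init__(t,fr):
        t.m=cv2.dilate(postmask(fr).astype(np.uint8),np.ones((13,13)))>0
        g=warp(fr).astype(float).mean(2);t.r=slice(15,178);t.c=np.arange(165,400);t.T=cv2.GaussianBlur(g,(0,0),1.5)
    def __call__(t,fr):
        g=cv2.GaussianBlur(warp(fr).astype(float).mean(2),(0,0),1.5);A=t.T[t.r,t.c];mA=~t.m[t.r,t.c];cost=[];sh=np.arange(-145,4)
        for k in sh:
            ok=mA&~t.m[t.r,t.c+k];D=(A-g[t.r,t.c+k])[ok];cost.append(np.var(D))
        cost=np.array(cost);i=int(np.clip(cost.argmin(),1,len(sh)-2));a,b,c=cost[i-1:i+2]
        return .09+.001*(sh[i]+.5*(a-c)/(a-2*b+c)),b
if __name__=='__main__':
    F0,fr=pickle.load(open('press.pkl','rb'));tr=Track(fr);N=int(sys.argv[1]);goal=float(sys.argv[2])
    if os.path.exists('st.pkl'): c,w,t0,hold=pickle.load(open('st.pkl','rb'))
    else:
        c,w,t0,hold=Ctl(),.105,0,None
        print('self',tr(fr),tr(pickle.load(open('fs.pkl','rb'))['scene']))
    for n in range(N):
        s0=env.read_state();t=s0['clock'];f=env.grab_frame('scene');z,res=tr(f);was=c.free;c.update(z)
        if c.free and not was: t0=t
        r,vr=refgen(t-t0,goal) if c.free else (.09,0)
        hold=(hold or t) if abs(z-goal)<.012 else None
        x=c.x.copy();fut=[c.future(w,q)[0]-goal for q in(.5,1.,1.3)] if c.free else [9]
        F=RB.T@(np.array(s0['force'])-F0)[:2];h=t-hold if hold else 0
        print(f"{t:.2f} z {z*1e3:.1f} res {res:.0f} x {x[0]*1e3:.1f} {x[1]*1e3:.1f} d {x[2]*1e3:.1f} w {w*1e3:.1f} ref {r*1e3:.1f} F {F[0]:.1f} {F[1]:.1f} h {h:.1f} fut {fut[-1]*1e3:.0f}",flush=True)
        if len(sys.argv)>3 and h>6.8 and max(map(abs,fut))<.012 and abs(x[1])<.008: print('HAND IN',env.close_job());break
        w=c.plan(w,r,vr);off=np.clip(w-c.x[0],-.1,.1)
        env.move_straight(b2w(xw(off,PADC),w),rotation=ORI,rate=.25)
        pickle.dump((c,w,t0,hold),open('st.pkl','wb'))
    s=env.read_state();print(s['clock'],s['position'],s['tool_rot'],s['finger_force'])
E
python3 run.py 14 -0.006
```

```text
self (np.float64(0.09000216556528987), np.float64(0.0)) (np.float64(0.09027170997515814), np.float64(77.71930773301696))
18.24 z 90.0 res 0 x 90.0 0.0 d 40.0 w 105.0 ref 90.0 F -6.1 0.2 h 0.0 fut 9000
18.54 z 90.1 res 4 x 90.0 0.0 d 40.0 w 110.0 ref 90.0 F -7.0 0.2 h 0.0 fut 9000
18.84 z 90.1 res 6 x 90.0 0.0 d 40.0 w 115.0 ref 90.0 F -5.2 1.3 h 0.0 fut 9000
19.14 z 90.0 res 7 x 90.0 0.0 d 40.0 w 120.0 ref 90.0 F -5.9 0.5 h 0.0 fut 9000
19.44 z 90.1 res 8 x 90.0 0.0 d 40.0 w 125.0 ref 90.0 F -6.1 0.2 h 0.0 fut 9000
19.74 z 90.1 res 10 x 90.0 0.0 d 40.0 w 130.0 ref 90.0 F -7.4 0.3 h 0.0 fut 9000
20.04 z 89.9 res 14 x 90.0 0.0 d 40.0 w 135.0 ref 90.0 F -6.7 1.1 h 0.0 fut 9000
20.34 z 88.6 res 19 x 90.0 0.0 d 40.0 w 140.0 ref 90.0 F -6.5 1.7 h 0.0 fut 9000
20.64 z 84.3 res 35 x 84.3 -12.0 d 44.0 w 145.0 ref 90.0 F -6.5 1.5 h 0.0 fut 8
20.96 z 74.4 res 10 x 75.1 -27.2 d 41.8 w 115.9 ref 82.1 F -6.1 1.4 h 0.0 fut 31
21.26 z 67.4 res 10 x 67.5 -21.6 d 41.6 w 105.3 ref 74.6 F -6.8 1.2 h 0.0 fut 44
21.56 z 62.8 res 12 x 62.7 -13.6 d 41.9 w 101.5 ref 67.1 F -6.3 0.7 h 0.0 fut 52
21.86 z 60.8 res 16 x 60.5 -7.0 d 42.6 w 103.4 ref 59.6 F -6.3 0.3 h 0.0 fut 52
22.16 z 60.1 res 19 x 59.9 -4.8 d 43.4 w 108.1 ref 52.1 F -7.6 2.3 h 0.0 fut 40
22.4583 [0.52972627 0.1327325  0.08754951] [ 1.79847024e+02 -1.41084133e-02 -8.79238307e+01] 59.59077416919172
```

Tracking is clean and the shuttle is under control, so I'll continue.

```bash
python3 run.py 26 -0.006; python3 - <<'E'
from h import *
f=env.grab_frame('top');cv2.imwrite('pics/al.png',np.clip(1.8*cv2.resize(f['image'][100:250,240:440],None,fx=4,fy=4,interpolation=cv2.INTER_CUBIC),0,255).astype('uint8'))
E
```

```text
22.46 z 58.1 res 28 x 58.0 -10.0 d 43.6 w 112.0 ref 44.6 F -6.8 2.4 h 0.0 fut 8
22.76 z 51.2 res 33 x 51.6 -24.1 d 42.5 w 108.4 ref 37.1 F -6.0 1.4 h 0.0 fut -41
23.06 z 40.0 res 21 x 40.4 -37.4 d 41.1 w 91.3 ref 29.6 F -6.0 1.4 h 0.0 fut -62
23.36 z 27.1 res 15 x 27.4 -40.5 d 40.2 w 68.8 ref 22.1 F -7.0 0.4 h 0.0 fut -51
23.66 z 16.7 res 13 x 16.7 -31.5 d 40.4 w 51.7 ref 14.6 F -5.7 0.7 h 0.0 fut -21
23.96 z 9.8 res 14 x 9.6 -20.0 d 40.9 w 46.7 ref 7.1 F -6.2 1.2 h 0.0 fut -10
24.26 z 6.2 res 21 x 6.0 -11.7 d 41.7 w 48.0 ref -0.4 F -6.2 1.7 h 0.0 fut -12
24.56 z 4.4 res 27 x 4.2 -8.5 d 42.6 w 51.7 ref -6.0 F -5.7 1.1 h 0.0 fut -24
24.86 z 1.8 res 20 x 1.7 -8.7 d 42.9 w 44.5 ref -6.0 F -7.4 1.0 h 0.3 fut -9
25.16 z 0.1 res 20 x 0.0 -5.3 d 43.2 w 41.9 ref -6.0 F -6.8 0.4 h 0.6 fut 0
25.46 z 0.0 res 20 x -0.1 -0.8 d 43.8 w 42.2 ref -6.0 F -6.7 1.2 h 0.9 fut 9
25.76 z -0.1 res 23 x -0.1 -0.4 d 43.9 w 45.7 ref -6.0 F -6.4 0.6 h 1.2 fut -2
26.06 z -2.2 res 25 x -2.0 -6.2 d 43.1 w 45.6 ref -6.0 F -5.8 1.5 h 1.5 fut -24
26.36 z -5.4 res 20 x -5.3 -10.1 d 42.6 w 38.0 ref -6.0 F -6.5 1.2 h 1.
[... 364 characters left out ...]
 35.8 ref -6.0 F -6.1 0.4 h 3.3 fut -14
28.16 z -10.0 res 19 x -9.9 -4.2 d 41.7 w 31.2 ref -6.0 F -6.5 1.0 h 3.6 fut -10
28.46 z -10.3 res 18 x -10.4 -0.4 d 42.0 w 27.5 ref -6.0 F -6.3 0.1 h 3.9 fut 9
28.76 z -9.6 res 19 x -9.7 3.4 d 42.1 w 30.1 ref -6.0 F -6.3 1.1 h 4.2 fut 11
29.06 z -8.8 res 19 x -8.7 3.5 d 42.0 w 33.6 ref -6.0 F -6.9 0.6 h 4.5 fut 3
29.36 z -8.7 res 20 x -8.6 0.6 d 41.6 w 34.5 ref -6.0 F -5.9 0.6 h 4.8 fut -7
29.66 z -8.9 res 18 x -8.9 -0.8 d 41.4 w 32.2 ref -6.0 F -5.7 0.6 h 5.1 fut -3
29.96 z -8.8 res 17 x -8.8 0.6 d 41.5 w 30.9 ref -6.0 F -7.0 1.4 h 5.4 fut 5
30.2583 [0.5297711  0.05250755 0.08775207] [ 1.79813285e+02 -4.12051654e-02 -8.79227306e+01] 59.58926919847727
```

View pics/al.png

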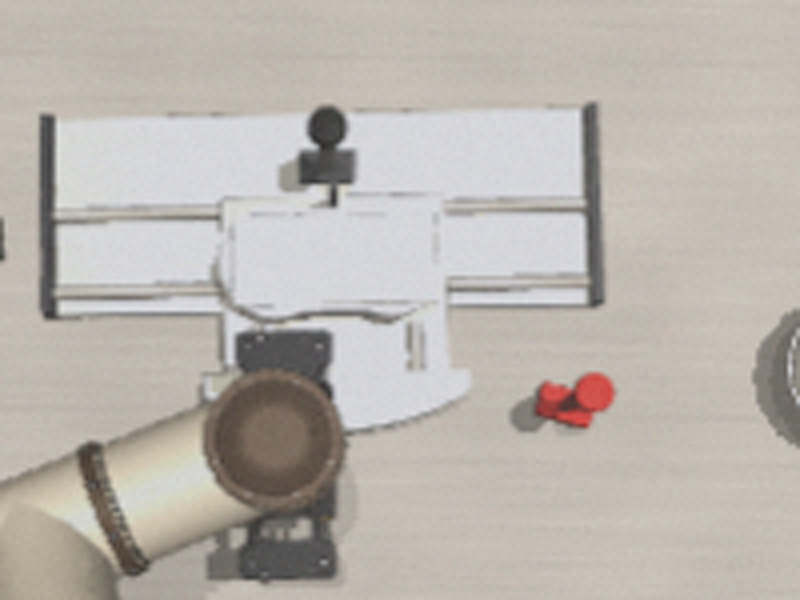

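The pointer at (333,195) lines up with the post foot at (328,167), within about 4 mm, which matches the tracker. I'll keep holding and hand in at a calm moment.

```bash
sed -i 's/h>6.8/h>8.5/' run.py; python3 run.py 70 -0.006 hand
```

```text
30.31 z -8.3 res 19 x -8.3 2.1 d 41.6 w 32.2 ref -6.0 F -5.9 0.6 h 5.8 fut 6
30.61 z -7.8 res 19 x -7.8 2.0 d 41.5 w 33.9 ref -6.0 F -7.4 0.9 h 6.1 fut 2
30.91 z -7.7 res 19 x -7.6 0.5 d 41.3 w 34.4 ref -6.0 F -6.8 0.5 h 6.4 fut -3
31.21 z -7.7 res 19 x -7.7 -0.2 d 41.2 w 33.3 ref -6.0 F -6.6 1.1 h 6.7 fut -1
31.51 z -7.7 res 18 x -7.7 0.3 d 41.2 w 32.7 ref -6.0 F -6.2 1.3 h 6.9 fut 2
31.81 z -7.4 res 18 x -7.4 1.1 d 41.3 w 33.1 ref -6.0 F -7.2 0.6 h 7.2 fut 3
32.11 z -7.1 res 19 x -7.1 1.2 d 41.2 w 34.1 ref -6.0 F -6.6 1.2 h 7.6 fut 1
32.41 z -6.8 res 19 x -6.8 0.9 d 41.2 w 34.5 ref -6.0 F -6.3 0.8 h 7.8 fut 1
32.71 z -6.7 res 19 x -6.7 0.4 d 41.2 w 34.7 ref -6.0 F -5.9 0.9 h 8.2 fut -1
33.01 z -6.7 res 19 x -6.7 0.0 d 41.1 w 34.5 ref -6.0 F -6.4 1.3 h 8.4 fut -1
33.31 z -6.7 res 19 x -6.7 0.1 d 41.1 w 34.2 ref -6.0 F -7.1 0.4 h 8.8 fut 0
the job is handed in; nothing more can be done
HAND IN None
the job is handed in; nothing more can be done
```

I handed the job in at 33.3 s with the shuttle balanced within about 1 mm of my estimate of the post's line (within about 4 mm in a mid-hold top-camera check), held there for 8.8 s at about 6.5 N; the call returned no verdict.

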